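# Unlock the cash box and hold the key turned

## Task

Take the cash-box key (the flat-bladed one with the oblong head) off its hook and slide its blade all the way into the lock on the cash box's lid; its pins are sticky, so a little wiggling helps, but do not force it. Once the key is fully home, turn it a quarter turn clockwise (seen from above) against the return spring, and finish holding it there, still gripped, because the lock springs shut if the key is let go. Leave the other keys hanging and everything else on the counter where it is.

Things in the scene. Friction and masses are not known exactly. Their poses are not given: they have to be found in the camera images.
- key: The cash-box key, 78 mm long, 28 to 49 g, hanging blade down on any one of the rack's three hooks. Origin on its axis at the shoulder, where blade meets collar; z along the key from blade to head (up as it hangs), y across its width, x through its thickness. Collar, the stop: steel, 14 (y) by 7 mm (x), z = 0 to 10. It works either way round (half a turn about z makes no difference).
- key_grip (a point): On the key's axis 29 mm above its origin, axes as the key: the place to grip, across the 30 mm width (y). The head is a black plastic oblong, 30 mm wide (y), 8 mm thick (x), from 10 to 50 mm above the origin, with flat sides; the hook passes through its window, 14 mm wide and 15 mm high, 30 to 45 mm above the origin.
- key_rack: Fixed timber stand: a rail 270 mm long (y) on two posts, top at 127 mm. Origin on the counter under the rail's front face, mid-length; the front looks along -x. Three hooks at y = -85, 0, +85: 4 mm rods along -x, rod top 117 mm high, ending 45 mm out with a tip bent up 4 mm above the rod. Keys hang at about x = -30. To unhook: lift the key 6 to 8 mm, then draw it along -x by 25 mm or more.
- cash_box: Fixed grey steel cash box 180 (x) by 250 (y) by 90 mm high; origin on the counter under its middle, front along -x. On the lid: a folded carrying handle (x = 22 to 60, up to 95 mm high) and a small roll of tape. The lock is in the lid at x = -45, y = 0: a steel ring 37 mm across, 19 mm inside, rising to 95.5 mm, round the plug.
- plug_face (a point): Mouth of the keyway on the lock plug's face, 93 mm above the counter; turns with the plug. z up, x along the keyway's long side (front to back of the box at rest). Keyway 11 (x) by 5 mm (y), 30 mm deep; the key's y goes along this x. Sticky spring pins stand in from both narrow ends, 9 and 18 mm down; pushing past takes 5 to 15 N. Fully home: the key's origin is on this face.
- lock_plug (a joint): Turn of the lock plug in rad, 0 at rest, growing clockwise seen from above, stop at 1.57. The return spring takes 0.04 N m at the start and 0.15 N m at the stop, and takes the plug back to 0 when the key is let go. The key has 0.1 to 0.2 rad of play in the keyway and the grip, so turn the hand a little past a quarter.
- key_round: Another key on the rack: round black plastic bow 24 mm across, 58 mm long overall. Origin at the middle of the bow.
- key_bit: Another key on the rack: round steel bow 26 mm across, thin round shank and a small square bit, 79 mm long overall. Origin at the middle of the bow.
- soup_can: Food can, 66 mm across, 101 mm high, standing. Origin under its middle.
- veg_can: Food can, 74 mm across, 110 mm high, standing. Origin under its middle.
- tuna_tin: Flat tin, 84 mm across, 36 mm high, on the counter between the robot and the rest. Origin under its middle.
- oil_bottle: Oil bottle, 74 mm across, 205 mm high, standing. Origin under its middle.
- tape_roll: Small roll of sticky tape, 52 mm across, 19 mm high, lying on the cash box's lid at its back left. Origin under its middle.
- key_tip (a point): Tip of the key's blade, on its axis 28 mm below its origin, axes as the key. The steel blade is 10 mm wide (y) and 4 mm thick (x); its last 6 mm taper to 4 by 2.2 mm at this point.

How it is judged:
By the outcome, as a careful person would: the job done as asked, in the order asked, and still so for the second after the job is handed in, while the arm keeps its last pose, push and grip.
It also fails if it takes over 59 s, if anything falls off the work surface, if the arm or the gripper's body presses on something with over 40 N, if the wrist force passes 120 N, or if a joint passes its speed limit or range.

## Robot

A 7-joint arm with a two-finger parallel gripper is mounted at the origin on the work surface. World frame = base frame: x ahead of the robot, y to its left, z up, the work surface at z = 0. Lengths are in m, angles in rad, forces in N, time in s.
With the tool pointing down it reaches from about 0.4 to 0.85 m from the base axis. Payload 10.4 kg.
Tool frame: the origin (TCP) lies at the very end of the fingers, on their centre line; the grasp point (between the pads) lies bot.hold_point_z behind it (bot.hold_point_z is the distance from the TCP to the grasp point, in m); z points along the fingers, y is the line along which they close (so a half turn about z gives the same grasp; the last joint's range is limited). The gripper opens to 85 mm and grips with 20 to 120 N. Pads are 22 mm wide; open, the fingers measure 114 mm over their backs; the gripper's body (76 mm by 85 mm) begins 54 mm behind the grasp point. The pads swing forward as they close: fully open they stand 13 mm farther back than shut.
Start: joints at [1.151, 0.332, -0.065, 1.46, 0.022, 1.35, -0.088], TCP at [0.242, -0.576, 0.231] pointing down, gripper open.
Joint ranges: [-2.6, 2.6], [-0.5, 2.12], [-1.47, 1.34], [0.16, 2.42], [-1.27, 4.41], [0.06, 2.06], [-2.6, 2.6]. Speed limits (rad/s): [2.22, 2.22, 2.79, 2.79, 3.14, 3.14, 3.14].

## Interface

Orientations are given as a unit quaternion [w, x, y, z].
In Python, from plant import status, get_image, job, bot gives the robot as it stands.
- The arm moves only by the shell command python3 -m inch 'ROWS'. ROWS is JSON, a list of rows, each an object with "linear": the shift along the tool's x, y, z normalised to -1 to 1, where 1 is 400 mm, a list of three; "rot": the turn, a rotation vector about the tool's x, y, z normalised to -1 to 1, where 1 is 6 degrees, a list of three; "grip": the opening, from -1 (shut) to 1 (fully open). A call has 1 to 12 rows; each row shifts and turns the commanded pose from where the row before left it, along the tool's axes as they then stand; what a row does not reach is not made up. A row lasts 1/12 s, in which the tool goes at most 41.7 mm and 7.16 degrees, less where a joint would pass 70% of its speed; a pose out of reach is approached as far as the arm can. A call with a number of a shift or a turn outside -1 to 1 is refused whole. A call with a gripper value outside its range is refused whole. The fingers move at their own pace and stop on an object; the grip force is fixed at half the most. Time passes only in rows, so rows that do not move let the fingers close. It gives the time, the measured TCP pose, the force, the opening and the grip force at its end, in the units of the state.
- status.get_obs(): the state, without advancing time (a new reading comes with each control period).
- get_image(name): name is "side" or "top"; returns a dict with "image" (420x560x3 uint8, red, green, blue), "range_z" (420x560 float32, m along the optical axis (not along the pixel's ray), 0 where there is no reading), "vfov" (degrees; the focal length in pixels is half the picture's height over the tangent of half this angle, whatever the lens; pixels are square), "cx", "cy" (the principal point, pixels), "distortion" ([k1, k2, p1, p2, k3] as OpenCV has them; the pictures are not rectified), "rvec" (rotation vector, rad) and "tvec" (3), from world to camera coordinates, as OpenCV has them. Camera axes: x right, y down, z forward; pixel columns grow to the right and rows downward; lengths in m; the calibration is good to about 2 mm. A picture is of the moment at which its call begins.
- job.finish_job(): hands the job in; it is judged then, once.
The state is a dict: "time_s": time; "joint_positions": joint angles; "joint_velocities": joint speeds; "tau": joint torques, N m; "eef_pos": TCP position; "eef_rot": TCP orientation; "force": force on the tool from outside, world axes, zero at the start; "ft_torque": the same for the moment, N m; "width": finger opening in m; "finger_force": force on a finger pad.
Only numpy, scipy, OpenCV 4.12 (cv2) and the standard library are available. Lean on these libraries where they do the work, as an engineer would, in place of code of your own. Each camera call takes 0.05 s, during which the arm holds its last target. There are 200 camera calls.

## Working session

There is one attempt and no reset: what is moved stays moved. The work goes in short steps, Python scripts to look and compute and a shell command to move; the robot and the scene stay as the last step left them, time stands still between calls to the robot, and variables do not carry over. Pictures are saved under pics/ and viewed, at most 10 in all, crops included, and the job is handed in when it is done.

```bash
mkdir -p pics; ls
cat > h.py <<'E'
import numpy as np,cv2
from plant import status,get_image,job,bot
def cam(n,save=None):
    g=get_image(n)
    if save: cv2.imwrite('pics/'+save,cv2.cvtColor(g['image'],cv2.COLOR_RGB2BGR))
    return g
def K(g):
    f=210/np.tan(np.radians(g['vfov'])/2)
    return np.array([[f,0,g['cx']],[0,f,g['cy']],[0,0,1]])
def ray(g,u,v):
    p=cv2.undistortPoints(np.array([[[u,v]]],float),K(g),np.array(g['distortion'],float))[0,0]
    R=cv2.Rodrigues(np.array(g['rvec'],float))[0];t=np.array(g['tvec'],float).ravel()
    return -R.T@t,R.T@np.array([p[0],p[1],1.]),
def at_z(g,u,v,z):
    o,d=ray(g,u,v);return o+d*(z-o[2])/d[2]
def at_d(g,u,v,r=1):
    z=g['range_z'];w=z[int(v)-r:int(v)+r+1,int(u)-r:int(u)+r+1];w=w[w>0]
    o,d=ray(g,u,v);return o+d*np.median(w) if w.size else None
def proj(g,P):
    return cv2.projectPoints(np.array(P,float).reshape(-1,1,3),np.array(g['rvec'],float),np.array(g['tvec'],float),K(g),np.array(g['distortion'],float))[0][:,0]
E
python3 - <<'E'
from h import *
for n in('side','top'):
    g=cam(n,n+'0.png');np.savez(n+'0.npz',**g);print(n,g['vfov'],g['cx'],g['cy'],ray(g,280,210))
print(status.get_obs(),bot.hold_point_z)
E
```

```text
pics
side 49.78735792882986 273.04201219532126 210.7724787664858 (array([-0.01140298,  0.57970568,  0.6688845 ]), array([ 0.58881116, -0.57589922, -0.56734543]))
top 44.061534342086404 275.0466007433253 209.8250475649939 (array([0.47586518, 0.02577088, 1.39746846]), array([ 0.08288676, -0.02993474, -0.99615506]))
{'time_s': 0.1, 'joint_positions': array([ 1.15137406,  0.33280531, -0.06469136,  1.4608475 ,  0.02161349,
        1.34990229, -0.08852962]), 'joint_velocities': array([ 8.18103993e-04, -2.18310191e-03, -9.57581545e-05, -1.35863347e-03,
       -1.72966415e-03,  6.16303155e-04,  4.03911575e-04]), 'tau': array([ 8.38723681e-04, -6.26743054e+01,  4.88306105e-02, -3.92427886e+01,
        1.62851019e-02,  6.91235822e-03, -5.44338590e-06]), 'eef_pos': array([ 0.24141596, -0.5761322 ,  0.23060227]), 'eef_rot': array([-6.12653566e-04,  9.80382362e-01,  1.97104093e-01, -1.60454427e-04]), 'force': array([ 0.28981559, -0.57773626, -0.21231531]), 'ft_torque': array([ 0.00255229, -0.00963269, -0.0028003 ]), 'finger_force': 0.0, 'width': 0.08522041338102122} 0.0187
```

View pics/side0.png

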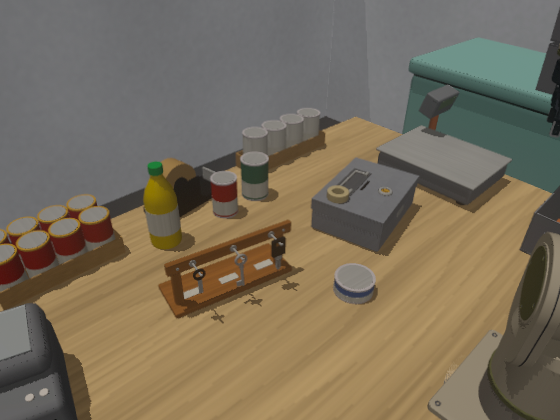

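View pics/top0.png

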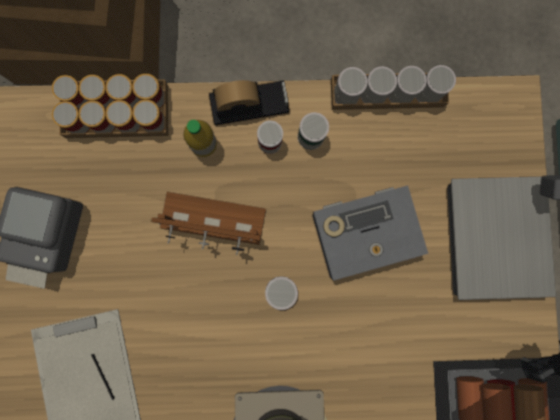

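Side view: oblong-headed key hangs on the right (rack y=-85) hook at about (278,247); lock at (385,190). Top view: the lock is at (376,250), the key at about (238,243), and the tuna tin at (281,294).

Run:
```python
import cv2,numpy as np
s=cv2.imread('pics/side0.png');t=cv2.imread('pics/top0.png')
r=lambda a,x,y,w,h,k:cv2.resize(a[y:y+h,x:x+w],None,fx=k,fy=k,interpolation=cv2.INTER_CUBIC)
a=r(s,155,215,160,96,5);cv2.imwrite('pics/c1.png',a)
b=np.hstack([r(t,150,190,120,80,4),r(t,340,225,80,80,4)]);
c=np.hstack([r(s,310,155,110,50,5)])
c=cv2.copyMakeBorder(c,0,0,0,800-c.shape[1],0);cv2.imwrite('pics/c2.png',np.vstack([b,c]))
```

```text
(no output)
```

View pics/c1.png

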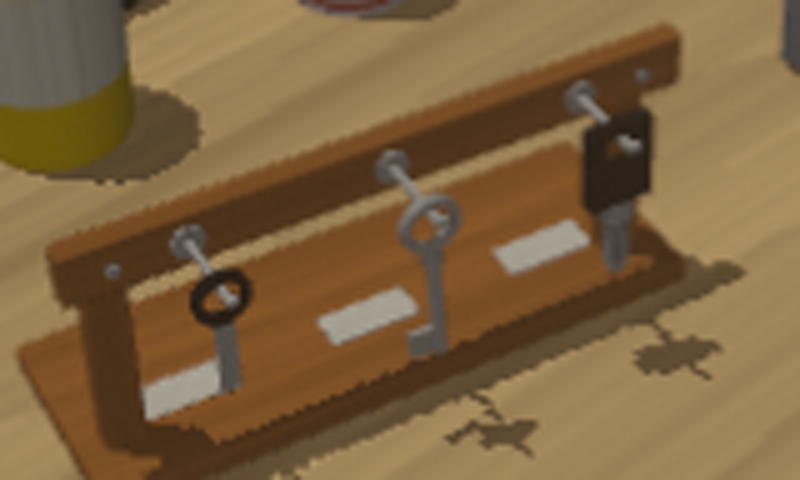

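View pics/c2.png

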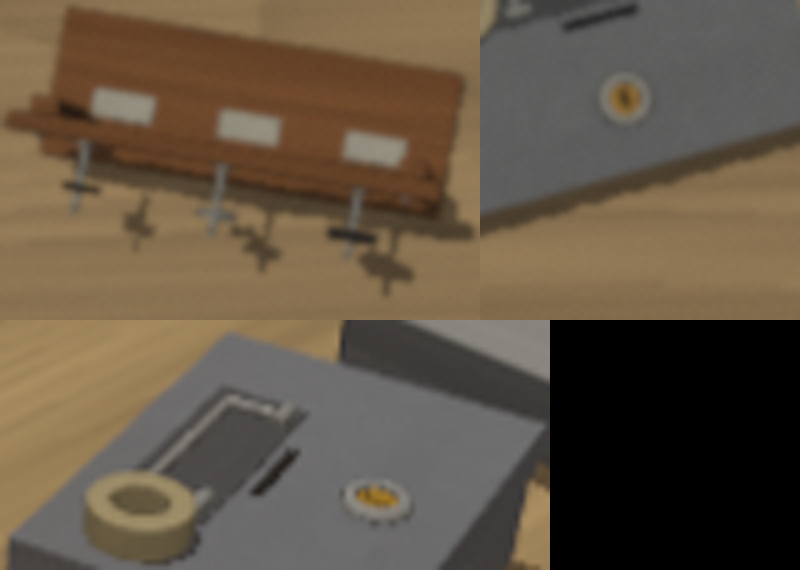

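Crop shows the oblong head centred at side pixel (278.4,246.8) and top pixel (237.8,249); hook feet in top at (170.8,225.8), (205.2,231.8), (239.2,237.5). The lock is at top (376.2,249.5) and side (385.4,191).

```bash
cat > m.py <<'E'
from h import *
S=dict(np.load('side0.npz'));T=dict(np.load('top0.npz'))
def tri(a,b):
    o1,d1=ray(S,*a);o2,d2=ray(T,*b)
    s=np.linalg.lstsq(np.c_[d1,-d2],o2-o1,rcond=None)[0]
    p,q=o1+s[0]*d1,o2+s[1]*d2
    return (p+q)/2,np.linalg.norm(p-q)
sp=lambda x,y:(155+x/5,215+y/5)
tp=lambda x,y:(150+x/4,190+y/4)
E
python3 - <<'E'
from m import *
np.set_printoptions(precision=4,suppress=True)
B=[at_z(T,*tp(*p),.115) for p in((83,143),(221,167),(357,190))]
B2=[at_z(S,*sp(*p),.115) for p in((187,240),(390,165),(580,98))]
print(np.array(B),np.array(B2))
for b in(B,B2):
    d=b[0]-b[2];print('rack yaw',np.degrees(np.arctan2(-d[0],d[1])))
print('tip',at_z(T,*tp(348,257),.119),at_z(S,*sp(632,146),.119))
print('head top',at_z(T,*tp(351,236),.122),'ends',at_z(T,*tp(328,233),.122),at_z(T,*tp(375,239),.122))
print('side head c',at_z(S,*sp(617,159),.102), 'tip',at_z(S,*sp(617,270),.044))
print('lock',at_z(T,376.2,249.5,.0955),at_z(S,385.4,191,.0955),tri((385.4,191),(376.2,249.5)))
# box yaw
for g in(T,S):
    z=g['range_z'];v,u=np.mgrid[0:420,0:560]
    pts=cv2.undistortPoints(np.c_[u.ravel(),v.ravel()].astype(float)[:,None],K(g),g['distortion'].astype(float))[:,0]
    R=cv2.Rodrigues(g['rvec'])[0]
    P=(np.c_[pts,np.ones(len(pts))]*z.ravel()[:,None]-g['tvec'].ravel())@R
    m=(abs(P[:,2]-.09)<.008)&(z.ravel()>0)&(P[:,0]>.25)&(P[:,0]<.65)&(P[:,1]<-.03)&(P[:,1]>-.42)
    print(m.sum(),np.median(P[m,2]),cv2.minAreaRect(P[m,:2].astype(np.float32)))
    mk=m.reshape(420,560).astype(np.uint8)*255
    mk=cv2.morphologyEx(mk,cv2.MORPH_OPEN,np.ones((5,5)))
    c=max(cv2.findContours(mk,0,2)[0],key=cv2.contourArea)
    X=np.array([at_z(g,*q[0],.09)[:2] for q in c],np.float32);print(cv2.minAreaRect(X))
E
```

```text
[[0.5507 0.2575 0.115 ]
 [0.5336 0.173  0.115 ]
 [0.5172 0.0897 0.115 ]] [[0.5475 0.2562 0.115 ]
 [0.5311 0.1733 0.115 ]
 [0.5129 0.0907 0.115 ]]
rack yaw -11.28921763101681
rack yaw -11.833652600160296
tip [0.4762 0.0959 0.119 ] [0.4733 0.0999 0.119 ]
head top [0.4889 0.0936 0.122 ] ends [0.4912 0.1076 0.122 ] [0.4867 0.079  0.122 ]
side head c [0.4864 0.0951 0.102 ] tip [0.4852 0.095  0.044 ]
lock [ 0.4784 -0.2519  0.0955] [ 0.4715 -0.2453  0.0955] (array([ 0.4776, -0.2539,  0.089 ]), np.float64(0.001968455640238527))
6696 0.09062756440843156 ((0.5239366888999939, -0.24170495569705963), (0.1801576465368271, 0.2516963481903076), 14.081875801086426)
((0.5236364603042603, -0.24104955792427063), (0.17986652255058289, 0.2509244382381439), 14.024354934692383)
3858 0.08947054489756102 ((0.5198849439620972, -0.23922798037528992), (0.18343180418014526, 0.25681889057159424), 13.866625785827637)
((0.5170305371284485, -0.23264676332473755), (0.184206023812294, 0.2590188980102539), 13.958330154418945)
```

```bash
cat > go.py <<'E'
import sys
from h import *
from scipy.spatial.transform import Rotation as R
# go.py x y z yaw_of_tool_y(deg): remaining shift (units of 400mm, tool axes) and turn (units of 6deg)
np.set_printoptions(precision=4,suppress=True)
s=status.get_obs();q=s['eef_rot'];C=R.from_quat(np.r_[q[1:],q[0]])
x,y,z,a=map(float,sys.argv[1:5]);a=np.radians(a)
yy=np.array([np.cos(a),np.sin(a),0]);zz=np.array([0,0,-1.]);W=R.from_matrix(np.c_[np.cross(yy,zz),yy,zz])
d=np.array([x,y,z])-s['eef_pos']
print('t',s['time_s'],'pos',s['eef_pos'],'yaw_y',np.degrees(np.arctan2(*C.as_matrix()[1::-1,1])),'F',s['force'],'w',s['width'],'q',s['joint_positions'])
print('d_mm',d*1000,'lin',C.inv().apply(d)/.4,'lin after turn',W.inv().apply(d)/.4,'rot',np.degrees((C.inv()*W).as_rotvec())/6)
E
python3 go.py .488 .0945 .200 78.5
python3 -m inch '[{"linear":[0.06,-0.065,0],"rot":[0,0,0],"grip":1},{"linear":[0.06,-0.065,0],"rot":[0,0,0],"grip":1},{"linear":[0.06,-0.065,0],"rot":[0,0,0],"grip":1},{"linear":[0.06,-0.065,0],"rot":[0,0,0],"grip":1},{"linear":[0.06,-0.065,0],"rot":[0,0,0],"grip":1},{"linear":[0.06,-0.065,0],"rot":[0,0,0],"grip":1},{"linear":[0.06,-0.065,0],"rot":[0,0,0],"grip":1},{"linear":[0.06,-0.065,0],"rot":[0,0,0],"grip":1},{"linear":[0.06,-0.065,0],"rot":[0,0,0],"grip":1},{"linear":[0.06,-0.065,0],"rot":[0,0,0],"grip":1},{"linear":[0.06,-0.065,0],"rot":[0,0,0],"grip":1},{"linear":[0.06,-0.065,0],"rot":[0,0,0],"grip":1}]'
python3 go.py .488 .0945 .200 78.5
```

```text
t 0.1 pos [ 0.2414 -0.5761  0.2306] yaw_y -67.26466771806845 F [ 0.2898 -0.5777 -0.2123] w 0.08522041338102122 q [ 1.1514  0.3328 -0.0647  1.4608  0.0216  1.3499 -0.0885]
d_mm [246.584  670.6322 -30.6023] lin [ 1.2165 -1.308   0.0781] lin after turn [-0.2698  1.7658  0.0765] rot [ -0.0056  -0.0151 -24.2941]
time_s: 1.1
eef_pos: [0.3866, -0.1756, 0.2311]
eef_rot: [0.0, 0.98, 0.197, -0.0]
force: [1.2, -0.3, 0.1]
width: 0.0855
finger_force: 0.0
t 1.1 pos [ 0.3866 -0.1756  0.2311] yaw_y -67.26711440840322 F [ 1.1767 -0.3373  0.0883] w 0.08553903844218437 q [ 0.7801 -0.0968 -0.4288  1.9305 -0.0414  1.2995 -0.8099]
d_mm [101.3688 270.1204 -31.1455] lin [ 0.4947 -0.5249  0.0776] lin after turn [-0.1137  0.7123  0.0779] rot [ -0.0039   0.003  -24.2945]
```

```bash
python3 -m inch '[{"linear":[0.062,-0.066,0],"rot":[0,0,0],"grip":1},{"linear":[0.062,-0.066,0],"rot":[0,0,0],"grip":1},{"linear":[0.062,-0.066,0],"rot":[0,0,0],"grip":1},{"linear":[0.062,-0.066,0],"rot":[0,0,0],"grip":1},{"linear":[0.062,-0.066,0],"rot":[0,0,0],"grip":1},{"linear":[0.062,-0.066,0],"rot":[0,0,0],"grip":1},{"linear":[0.062,-0.066,0],"rot":[0,0,0],"grip":1},{"linear":[0.062,-0.066,0],"rot":[0,0,0],"grip":1},{"linear":[0,0,0],"rot":[0,0,-1],"grip":1},{"linear":[0,0,0],"rot":[0,0,-1],"grip":1},{"linear":[0,0,0],"rot":[0,0,-1],"grip":1},{"linear":[0,0,0],"rot":[0,0,-1],"grip":1}]'
python3 -m inch '[{"linear":[0,0,0],"rot":[0,0,-1],"grip":1},{"linear":[0,0,0],"rot":[0,0,-1],"grip":1},{"linear":[0,0,0],"rot":[0,0,-1],"grip":1},{"linear":[0,0,0],"rot":[0,0,-1],"grip":1},{"linear":[0,0,0],"rot":[0,0,-1],"grip":1},{"linear":[0,0,0],"rot":[0,0,-1],"grip":1},{"linear":[0,0,0],"rot":[0,0,-1],"grip":1},{"linear":[0,0,0],"rot":[0,0,-1],"grip":1},{"linear":[0,0,0],"rot":[0,0,-1],"grip":1},{"linear":[0,0,0],"rot":[0,0,-1],"grip":1},{"linear":[0,0,0],"rot":[0,0,-1],"grip":1},{"linear":[0,0,0],"rot":[0,0,-1],"grip":1}]'
python3 go.py .488 .0945 .200 78.5
```

```text
time_s: 2.1
eef_pos: [0.4877, 0.0943, 0.2309]
eef_rot: [-0.0, 0.917, 0.399, -0.0]
force: [0.5, -0.4, 0.2]
width: 0.0855
finger_force: 0.0
time_s: 3.1
eef_pos: [0.4877, 0.094, 0.231]
eef_rot: [-0.0, 0.507, 0.862, -0.0]
force: [0.4, -0.2, 0.2]
width: 0.0851
finger_force: 0.0
t 3.1 pos [0.4877 0.094  0.231 ] yaw_y 29.031454325240468 F [ 0.408  -0.1638  0.2263] w 0.08512021968331507 q [ 0.5674  0.1286 -0.9023  1.7534  0.1044  1.3101  0.1488]
d_mm [  0.2516   0.5034 -31.031 ] lin [0.0008 0.0012 0.0776] lin after turn [-0.0004  0.0014  0.0776] rot [-0.0045 -0.0029 -8.2448]
```

```bash
python3 -m inch '[{"linear":[0,0,0],"rot":[0,0,-1],"grip":1},{"linear":[0,0,0],"rot":[0,0,-1],"grip":1},{"linear":[0,0,0],"rot":[0,0,-1],"grip":1},{"linear":[0,0,0],"rot":[0,0,-1],"grip":1},{"linear":[0,0,0],"rot":[0,0,-1],"grip":1},{"linear":[0,0,0],"rot":[0,0,-1],"grip":1},{"linear":[0,0,0],"rot":[0,0,-1],"grip":1},{"linear":[0,0,0],"rot":[0,0,-1],"grip":1},{"linear":[0,0.0015,0.05],"rot":[0,0,-0.25],"grip":1},{"linear":[0,0,0.05],"rot":[0,0,0],"grip":1},{"linear":[0,0,0.05],"rot":[0,0,0],"grip":1},{"linear":[0,0,0.05],"rot":[0,0,0],"grip":1}]'
python3 -m inch '[{"linear":[0,0,0.04],"rot":[0,0,0],"grip":1},{"linear":[0,0,0.04],"rot":[0,0,0],"grip":1},{"linear":[0,0,0.04],"rot":[0,0,0],"grip":1},{"linear":[0,0,0.04],"rot":[0,0,0],"grip":1},{"linear":[0,0,0.01],"rot":[0,0,0],"grip":1},{"linear":[0,0,0],"rot":[0,0,0],"grip":1}]'
python3 go.py .488 .0945 .083 78.5
python3 - <<'E'
from h import *
r=lambda a,x,y,w,h,k:cv2.resize(a[y:y+h,x:x+w,::-1],None,fx=k,fy=k,interpolation=cv2.INTER_CUBIC)
a=r(cam('side')['image'],220,195,100,100,4);b=r(cam('top')['image'],190,200,100,100,4)
cv2.imwrite('pics/g1.png',np.hstack([a,b]))
E
```

```text
time_s: 4.1
eef_pos: [0.4879, 0.0945, 0.1502]
eef_rot: [-0.0, 0.103, 0.995, -0.0]
force: [0.2, -1.3, -0.6]
width: 0.0853
finger_force: 0.0
time_s: 4.6
eef_pos: [0.4872, 0.0945, 0.0823]
eef_rot: [-0.001, 0.102, 0.995, -0.0]
force: [0.1, 0.4, 0.2]
width: 0.0853
finger_force: 0.0
t 4.6 pos [0.4872 0.0945 0.0823] yaw_y 78.24440715605996 F [0.1413 0.4145 0.1721] w 0.08532518097392335 q [ 0.5368  0.3327 -0.9239  1.9239  0.3067  1.0359  0.8451]
d_mm [ 0.785  -0.01    0.6912] lin [-0.0019  0.0004 -0.0017] lin after turn [-0.0019  0.0004 -0.0017] rot [-0.0041 -0.0226 -0.0426]
```

View pics/g1.png

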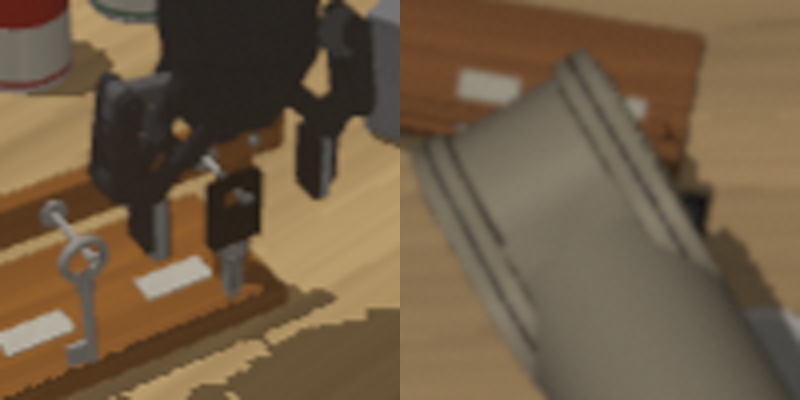

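The fingers straddle the head: pads at about (165,225) and (320,165), key head at (234,208) between them. Closing.

```bash
python3 -m inch '[{"linear":[0,0,0],"rot":[0,0,0],"grip":-1},{"linear":[0,0,0],"rot":[0,0,0],"grip":-1},{"linear":[0,0,0],"rot":[0,0,0],"grip":-1},{"linear":[0,0,0],"rot":[0,0,0],"grip":-1},{"linear":[0,0,0],"rot":[0,0,0],"grip":-1},{"linear":[0,0,0],"rot":[0,0,0],"grip":-1},{"linear":[0,0,0],"rot":[0,0,0],"grip":-1},{"linear":[0,0,0],"rot":[0,0,0],"grip":-1}]'
python3 go.py .488 .0945 .083 78.5
```

```text
time_s: 5.37
eef_pos: [0.4883, 0.0948, 0.0836]
eef_rot: [0.0, 0.102, 0.995, 0.0]
force: [-0.7, -0.5, 3.8]
width: 0.0294
finger_force: 58.9
t 5.3667 pos [0.4883 0.0948 0.0836] yaw_y 78.23942963217401 F [-0.7296 -0.4887  3.7522] w 0.029418390048702513 q [ 0.5371  0.3311 -0.9248  1.9224  0.3067  1.0358  0.845 ]
d_mm [-0.3131 -0.2845 -0.5835] lin [ 0.0006 -0.0009  0.0015] lin after turn [ 0.0006 -0.0009  0.0015] rot [ 0.0009  0.0044 -0.0434]
```

```bash
python3 -m inch '[{"linear":[0,0,-0.006],"rot":[0,0,0],"grip":-1},{"linear":[0,0,-0.006],"rot":[0,0,0],"grip":-1},{"linear":[0,0,-0.006],"rot":[0,0,0],"grip":-1},{"linear":[0,0,0],"rot":[0,0,0],"grip":-1}]'
python3 -m inch '[{"linear":[0.008,0,0],"rot":[0,0,0],"grip":-1},{"linear":[0.012,0,0],"rot":[0,0,0],"grip":-1},{"linear":[0.012,0,0],"rot":[0,0,0],"grip":-1}]'
python3 -m inch '[{"linear":[0.02,0,0],"rot":[0,0,0],"grip":-1},{"linear":[0.03,0,0],"rot":[0,0,0],"grip":-1},{"linear":[0.03,0,0],"rot":[0,0,0],"grip":-1},{"linear":[0.03,0,0],"rot":[0,0,0],"grip":-1},{"linear":[0,0,0],"rot":[0,0,0],"grip":-1}]'
python3 go.py .479 -.252 .180 14
```

```text
time_s: 5.7
eef_pos: [0.4883, 0.0947, 0.0909]
eef_rot: [0.0, 0.103, 0.995, -0.0]
force: [0.2, -0.0, -0.4]
width: 0.0291
finger_force: 59.1
time_s: 5.95
eef_pos: [0.4749, 0.0974, 0.0903]
eef_rot: [-0.0, 0.102, 0.995, -0.0]
force: [-0.1, -0.1, 0.1]
width: 0.029
finger_force: 59.1
time_s: 6.37
eef_pos: [0.4301, 0.1066, 0.0902]
eef_rot: [-0.0, 0.102, 0.995, -0.001]
force: [-0.1, 0.1, -0.3]
width: 0.0287
finger_force: 59.1
t 6.3667 pos [0.4301 0.1066 0.0902] yaw_y 78.32454536761969 F [-0.0506  0.1458 -0.294 ] w 0.028706538810382338 q [ 0.5995  0.1843 -0.9947  2.0421  0.1842  1.0076  0.8802]
d_mm [  48.877  -358.6352   89.822 ] lin [-0.301  -0.8537 -0.2232] lin after turn [-0.8995 -0.0983 -0.2246] rot [-0.0187  0.0047 10.7207]
```

```bash
python3 -m inch '[{"linear":[0,0,-0.06],"rot":[0,0,0],"grip":-1},{"linear":[0,0,-0.06],"rot":[0,0,0],"grip":-1},{"linear":[0,0,-0.06],"rot":[0,0,0],"grip":-1},{"linear":[0,0,-0.045],"rot":[0,0,0],"grip":-1},{"linear":[-0.03,-0.085,0],"rot":[0,0,0],"grip":-1},{"linear":[-0.03,-0.085,0],"rot":[0,0,0],"grip":-1},{"linear":[-0.03,-0.085,0],"rot":[0,0,0],"grip":-1},{"linear":[-0.03,-0.085,0],"rot":[0,0,0],"grip":-1},{"linear":[-0.03,-0.085,0],"rot":[0,0,0],"grip":-1},{"linear":[-0.03,-0.085,0],"rot":[0,0,0],"grip":-1},{"linear":[-0.03,-0.085,0],"rot":[0,0,0],"grip":-1},{"linear":[-0.03,-0.085,0],"rot":[0,0,0],"grip":-1}]'
python3 -m inch '[{"linear":[-0.03,-0.085,0],"rot":[0,0,0],"grip":-1},{"linear":[-0.03,-0.085,0],"rot":[0,0,0],"grip":-1},{"linear":[0,0,0],"rot":[0,0,1],"grip":-1},{"linear":[0,0,0],"rot":[0,0,1],"grip":-1},{"linear":[0,0,0],"rot":[0,0,1],"grip":-1},{"linear":[0,0,0],"rot":[0,0,1],"grip":-1},{"linear":[0,0,0],"rot":[0,0,1],"grip":-1},{"linear":[0,0,0],"rot":[0,0,1],"grip":-1},{"linear":[0,0,0],"rot":[0,0,1],"grip":-1},{"linear":[0,0,0],"rot":[0,0,1],"grip":-1},{"linear":[0,0,0],"rot":[0,0,1],"grip":-1},{"linear":[0,0,0],"rot":[0,0,1],"grip":-1}]'
python3 go.py .479 -.252 .150 14
```

```text
time_s: 7.37
eef_pos: [0.4709, -0.1817, 0.1805]
eef_rot: [0.0, 0.103, 0.995, -0.0]
force: [0.6, -0.1, -0.3]
width: 0.029
finger_force: 59.3
time_s: 8.37
eef_pos: [0.4806, -0.2513, 0.1804]
eef_rot: [0.0, 0.588, 0.809, -0.0]
force: [0.5, -0.0, -0.5]
width: 0.029
finger_force: 59.2
t 8.3667 pos [ 0.4806 -0.2513  0.1804] yaw_y 17.927788824510632 F [ 0.4511 -0.0013 -0.4839] w 0.029025679404191998 q [ 0.8907  0.2337 -0.5613  1.7251  0.1319  1.2205  0.6091]
d_mm [ -1.6123  -0.7406 -30.3768] lin [-0.0005 -0.0044  0.0759] lin after turn [-0.0008 -0.0044  0.0759] rot [-0.0019  0.0017  0.6546]
```

```bash
python3 -m inch '[{"linear":[0,0,0],"rot":[0,0,0.65],"grip":-1},{"linear":[-0.001,-0.004,0.03],"rot":[0,0,0],"grip":-1},{"linear":[0,0,0.03],"rot":[0,0,0],"grip":-1},{"linear":[0,0,0.025],"rot":[0,0,0],"grip":-1},{"linear":[0,0,0],"rot":[0,0,0],"grip":-1}]'
python3 go.py .479 -.252 .145 14
python3 - <<'E'
from h import *
r=lambda a,x,y,w,h,k:cv2.resize(a[y:y+h,x:x+w,::-1],None,fx=k,fy=k,interpolation=cv2.INTER_CUBIC)
g=cam('side');np.savez('side1.npz',**g);cv2.imwrite('pics/s1.png',r(g['image'],345,145,80,60,10))
E
```

```text
time_s: 8.78
eef_pos: [0.4776, -0.2513, 0.1433]
eef_rot: [-0.002, 0.613, 0.79, -0.0]
force: [0.0, 0.4, -0.3]
width: 0.0289
finger_force: 59.2
t 8.7833 pos [ 0.4776 -0.2513  0.1433] yaw_y 14.430381208505612 F [ 0.0423  0.4321 -0.2908] w 0.028904490610808277 q [ 0.8803  0.2654 -0.5494  1.771   0.1497  1.1514  0.5365]
d_mm [ 1.4192 -0.6949  1.7062] lin [-0.0026  0.003  -0.0043] lin after turn [-0.0025  0.003  -0.0043] rot [-0.0303 -0.0297  0.0717]
```

View pics/s1.png

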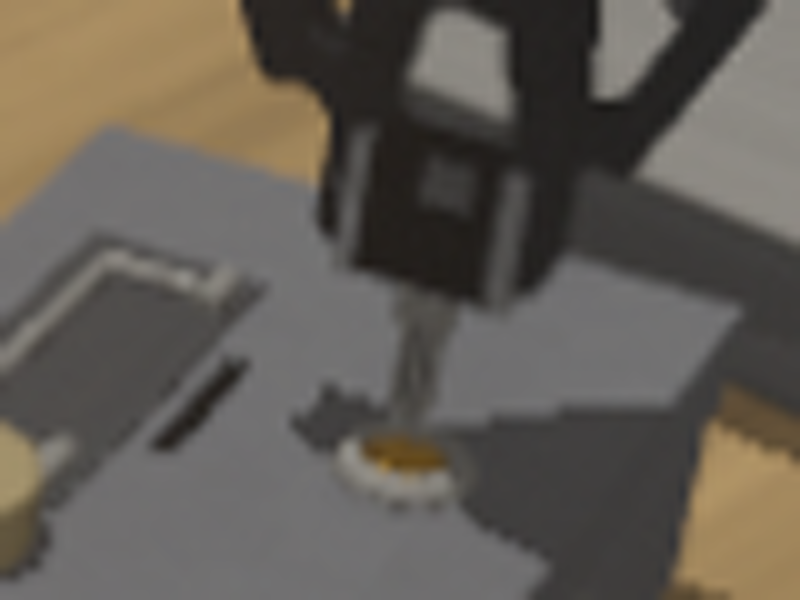

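The key hangs straight in the pads; blade tip at crop (412,425), just above the ring centred at about (405,455). I'll get this subpixel.

Run:
```python
from m import *
S1=dict(np.load('side1.npz'))
a=S['image'].astype(int);b=S1['image'].astype(int)
print('cols 378..394 now(gray) | sat(r-b)')
for v in range(173,197): print(v,b[v,378:395].mean(1).astype(int),(b[v,378:395,0]-b[v,378:395,2]))
print('before')
for v in range(184,199): print(v,a[v,376:395].mean(1).astype(int),(a[v,376:395,0]-a[v,376:395,2]))
z=S1['range_z'];print(np.round(z[176:190:2,382:393],3))
```

```text
cols 378..394 now(gray) | sat(r-b)
173 [114 115 114 114 103  94  77  66  50  36  31  30  31  30  33  55  81] [0 1 1 0 1 1 2 8 7 6 7 7 7 6 5 4 3]
174 [114 114 114 114 114 113  96  82  71  63  62  49  37  37  34  57  81] [1 1 0 1 0 0 2 7 6 6 6 6 6 4 6 4 4]
175 [113 113 114 113 114 113  93  78  77  78  79  70  66  78  65  64  80] [1 0 1 0 0 1 3 7 8 7 7 6 6 2 3 5 3]
176 [113 113 113 113 114 113  92  80  77  78  78  76  83 106 100  94  95] [0 0 0 0 0 0 4 8 7 7 7 8 5 0 0 1 1]
177 [114 113 114 113 113 113 104  85  70  75  77  77  88 113 112 111 110] [ 1  1  0  1 -1  1  2  7  7  7  8  8  3 -1 -1  0  0]
178 [114 114 113 114 114 114 112  81  64  72  73  81 104 112 113 112 111] [ 0  1  0  0  1  0  1  7  6  6  7  5  1 -1 -1 -1  0]
179 [114 113 114 114 114 113 107  74  68  69  75  90 112 112 112 112 112] [ 0  1  0  1  1  0  2  6  6  6  7  3  1 -1 -1  0  0]
180 [114 114 114 113 113 112 102  71  70  65  81 100 111 112 112 111 112] [ 0  0  0  1  0  0  1  6  6  5  6  2  0  1  0  0 -1]
181 [114 114 113 113 113 112  94  65  73  62  80 103 111 112 111 110 111] [ 1  0  0  1 -1  1  3  6  7  6  5  1  0  0 
[... 3662 characters left out ...]
6 106 106
 107] [ 0  1  0 -1  0  0  0  1  0  0  1  0  0  1  0  1  0  1  1]
198 [109 109 109 109 109 108 109 109 109 108 107 108 108 108 107 108 106 106
 107] [ 1  1  1  1  1  0  1  0 -1 -1  0  1  1  1  0  1  0  0  1]
[[1.148 1.158 1.066 1.063 1.065 1.061 1.062 1.061 1.059 1.157 1.158]
 [1.143 1.142 1.146 1.069 1.065 1.068 1.064 1.069 1.147 1.143 1.146]
 [1.134 0.    1.133 1.072 1.07  1.072 1.068 1.138 1.137 1.136 1.138]
 [1.124 1.126 1.078 1.075 1.075 1.07  1.069 1.125 1.126 1.124 1.12 ]
 [1.119 1.122 1.08  1.079 1.076 1.075 0.    1.121 1.124 1.122 1.119]
 [1.109 1.102 1.099 1.083 1.077 1.108 1.11  1.111 1.107 1.115 1.112]
 [1.096 1.095 1.098 1.096 1.096 1.098 1.1   1.095 1.091 1.102 1.102]]
```

Run:
```python
from m import *
np.set_printoptions(precision=2,suppress=True)
t=np.array([.4776,-.2513])
for z in(.135,.125,.115,.105,.0955,.093): print(z,proj(S,[[*t,z]])[0])
th=np.linspace(0,6.283,361)
for c in((.479,-.252),(.480,-.2522)):
  for r,z in((.0185,.0955),(.0185,.09),(.0095,.0955),(.0095,.093)):
    p=proj(S,np.c_[c[0]+r*np.cos(th),c[1]+r*np.sin(th),0*th+z]);print(c,r,z,p.min(0),p.max(0),(p.min(0)+p.max(0))/2)
  a=np.radians(14);u=np.array([np.cos(a),np.sin(a)])
  print('slot ends',proj(S,[[*(c-.0055*u),.093],[*(c+.0055*u),.093]]))
for d in((np.cos(a),np.sin(a)),(-np.sin(a),np.cos(a))):
  print('px per mm',proj(S,[[*(t+.001*np.array(d)),.105]])[0]-proj(S,[[*t,.105]])[0])
```

```text
0.135 [387.19 174.94]
0.125 [386.57 178.58]
0.115 [385.95 182.18]
0.105 [385.34 185.75]
0.0955 [384.76 189.1 ]
0.093 [384.61 189.98]
(0.479, -0.252) 0.0185 0.0955 [376.76 184.78] [392.18 192.87] [384.47 188.83]
(0.479, -0.252) 0.0185 0.09 [376.45 186.69] [391.83 194.82] [384.14 190.75]
(0.479, -0.252) 0.0095 0.0955 [380.5  186.71] [388.42 190.86] [384.46 188.79]
(0.479, -0.252) 0.0095 0.093 [380.36 187.58] [388.27 191.74] [384.31 189.66]
slot ends [[386.44 190.32]
 [382.18 188.98]]
(0.48, -0.2522) 0.0185 0.0955 [376.47 184.6 ] [391.89 192.68] [384.18 188.64]
(0.48, -0.2522) 0.0185 0.09 [376.17 186.51] [391.53 194.62] [383.85 190.56]
(0.48, -0.2522) 0.0095 0.0955 [380.21 186.52] [388.13 190.67] [384.17 188.6 ]
(0.48, -0.2522) 0.0095 0.093 [380.07 187.39] [387.97 191.55] [384.02 189.47]
slot ends [[386.15 190.13]
 [381.89 188.79]]
px per mm [-0.39 -0.12]
px per mm [-0.15  0.18]
```

```bash
python3 -m inch '[{"linear":[-0.0025,0,0],"rot":[0,0,0.07],"grip":-1},{"linear":[0,0,0.01],"rot":[0,0,0],"grip":-1},{"linear":[0,0,0.01],"rot":[0,0,0],"grip":-1},{"linear":[0,0,0.006],"rot":[0,0,0],"grip":-1},{"linear":[0,0,0],"rot":[0,0,0],"grip":-1}]'
python3 go.py .479 -.252 .103 14
python3 -m inch '[{"linear":[0,0,0.004],"rot":[0,0,0],"grip":-1},{"linear":[0,0,0.004],"rot":[0,0,0],"grip":-1},{"linear":[0,0,0],"rot":[0,0,0],"grip":-1}]'
python3 go.py .479 -.252 .103 14
```

```text
time_s: 9.25
eef_pos: [0.4792, -0.2527, 0.1356]
eef_rot: [-0.0, 0.616, 0.788, -0.0]
force: [0.4, 0.5, 0.7]
width: 0.0292
finger_force: 59.2
t 9.25 pos [ 0.4792 -0.2527  0.1356] yaw_y 13.92125697196729 F [0.3894 0.5116 0.6956] w 0.02920300315283023 q [ 0.8774  0.275  -0.5464  1.7773  0.1563  1.1332  0.524 ]
d_mm [ -0.1757   0.7263 -32.551 ] lin [0.0018 0.     0.0814] lin after turn [0.0019 0.     0.0814] rot [-0.0046 -0.0044 -0.0131]
time_s: 9.5
eef_pos: [0.4794, -0.2528, 0.1327]
eef_rot: [-0.0, 0.616, 0.788, -0.0]
force: [0.1, -0.4, -0.7]
width: 0.0292
finger_force: 59.2
t 9.5 pos [ 0.4794 -0.2528  0.1327] yaw_y 13.916896417662473 F [ 0.0564 -0.3763 -0.6513] w 0.029200958294563317 q [ 0.8766  0.2781 -0.546   1.7802  0.1585  1.1272  0.5222]
d_mm [ -0.3716   0.8044 -29.7256] lin [ 0.0022 -0.0004  0.0743] lin after turn [ 0.0022 -0.0004  0.0743] rot [-0.0012 -0.     -0.0139]
```

```bash
python3 -m inch '[{"linear":[0,0,0.004],"rot":[0,0,0],"grip":-1},{"linear":[0,0,0.004],"rot":[0,0,0],"grip":-1},{"linear":[0,0,0],"rot":[0,0,0],"grip":-1},{"linear":[0,0,0],"rot":[0,0,0],"grip":-1}]'
python3 go.py .479 -.252 .103 14
```

```text
time_s: 9.83
eef_pos: [0.4794, -0.2527, 0.1296]
eef_rot: [-0.0, 0.616, 0.788, -0.0]
force: [-0.6, 0.8, 0.6]
width: 0.0286
finger_force: 59.2
t 9.8333 pos [ 0.4794 -0.2527  0.1296] yaw_y 13.922222809971867 F [-0.6418  0.7575  0.6438] w 0.02859125371237888 q [ 0.8757  0.2815 -0.5454  1.7833  0.1607  1.1212  0.5205]
d_mm [ -0.3868   0.7383 -26.6254] lin [ 0.002  -0.0005  0.0666] lin after turn [ 0.002  -0.0005  0.0666] rot [-0.0013 -0.0009 -0.013 ]
```

```bash
python3 -m inch '[{"linear":[0,0,0.004],"rot":[0,0,0],"grip":-1},{"linear":[0,0,0],"rot":[0,0,0],"grip":-1}]'
python3 -m inch '[{"linear":[0,0,0.004],"rot":[0,0,0],"grip":-1},{"linear":[0,0,0],"rot":[0,0,0],"grip":-1}]'
python3 -m inch '[{"linear":[0,0,0.004],"rot":[0,0,0],"grip":-1},{"linear":[0,0,0],"rot":[0,0,0],"grip":-1}]'
python3 go.py .479 -.252 .103 14
```

```text
time_s: 10.0
eef_pos: [0.4793, -0.2528, 0.1282]
eef_rot: [-0.0, 0.616, 0.788, -0.0]
force: [-2.0, 0.5, 1.6]
width: 0.0292
finger_force: 59.8
time_s: 10.17
eef_pos: [0.4792, -0.2528, 0.1269]
eef_rot: [-0.0, 0.616, 0.788, -0.0]
force: [-3.8, 1.5, 6.9]
width: 0.0288
finger_force: 60.2
time_s: 10.33
eef_pos: [0.4791, -0.2528, 0.1257]
eef_rot: [-0.0, 0.616, 0.788, -0.0]
force: [-6.0, 3.1, 11.0]
width: 0.0293
finger_force: 60.6
t 10.3333 pos [ 0.4791 -0.2528  0.1257] yaw_y 13.908654704909868 F [-6.0003  3.0806 10.9746] w 0.029300208526865677 q [ 0.8745  0.2856 -0.5446  1.7874  0.164   1.1142  0.5178]
d_mm [ -0.1347   0.7768 -22.7119] lin [0.002  0.0002 0.0568] lin after turn [0.002  0.0001 0.0568] rot [-0.0083  0.0008 -0.0152]
```

Contact with a side push toward -x,+y: the taper is in the mouth, off by about 1 mm. Ease up and shift.

```bash
python3 -m inch '[{"linear":[0,0,-0.005],"rot":[0,0,0],"grip":-1},{"linear":[0.002,-0.003,0],"rot":[0,0,0],"grip":-1},{"linear":[0,0,0],"rot":[0,0,0],"grip":-1}]'
python3 -m inch '[{"linear":[0,0,0.004],"rot":[0,0,0],"grip":-1},{"linear":[0,0,0],"rot":[0,0,0],"grip":-1}]'
python3 -m inch '[{"linear":[0,0,0.004],"rot":[0,0,0],"grip":-1},{"linear":[0,0,0],"rot":[0,0,0],"grip":-1}]'
python3 go.py .479 -.252 .103 14
```

```text
time_s: 10.58
eef_pos: [0.4781, -0.2525, 0.1269]
eef_rot: [0.0, 0.616, 0.788, 0.0]
force: [-0.7, 0.8, -1.2]
width: 0.0289
finger_force: 59.8
time_s: 10.75
eef_pos: [0.4779, -0.2525, 0.125]
eef_rot: [-0.0, 0.616, 0.787, -0.0]
force: [-0.9, -0.5, -0.6]
width: 0.0292
finger_force: 59.9
time_s: 10.92
eef_pos: [0.4779, -0.2525, 0.1234]
eef_rot: [-0.0, 0.616, 0.787, -0.0]
force: [-2.3, -1.3, -0.4]
width: 0.0291
finger_force: 59.9
t 10.9167 pos [ 0.4779 -0.2525  0.1234] yaw_y 13.902746409709621 F [-2.3068 -1.3277 -0.3935] w 0.029134051491841968 q [ 0.8756  0.2853 -0.5444  1.793   0.1638  1.1084  0.5183]
d_mm [  1.0921   0.5104 -20.3851] lin [0.0006 0.003  0.051 ] lin after turn [0.0006 0.003  0.051 ] rot [-0.0031  0.0002 -0.0162]
```

```bash
python3 -m inch '[{"linear":[0,-0.0015,0.004],"rot":[0,0,0],"grip":-1},{"linear":[0,0,0.004],"rot":[0,0,0],"grip":-1},{"linear":[0,0,0],"rot":[0,0,0],"grip":-1}]'
python3 -m inch '[{"linear":[0,0,0.004],"rot":[0,0,0],"grip":-1},{"linear":[0,0,0],"rot":[0,0,0],"grip":-1}]'
python3 -m inch '[{"linear":[0,0,0.004],"rot":[0,0,0],"grip":-1},{"linear":[0,0,0],"rot":[0,0,0],"grip":-1}]'
python3 go.py .479 -.252 .103 14;python3 -c "
from h import *;print(status.get_obs()['ft_torque'])"
```

```text
time_s: 11.17
eef_pos: [0.4776, -0.2523, 0.1202]
eef_rot: [0.0, 0.616, 0.788, 0.0]
force: [-1.1, 0.3, -0.9]
width: 0.0291
finger_force: 59.9
time_s: 11.33
eef_pos: [0.4776, -0.2525, 0.1188]
eef_rot: [0.0, 0.616, 0.788, -0.0]
force: [-1.3, -0.6, 1.1]
width: 0.0291
finger_force: 59.9
time_s: 11.5
eef_pos: [0.4775, -0.2525, 0.1172]
eef_rot: [0.0, 0.616, 0.788, -0.0]
force: [0.2, 0.3, 0.2]
width: 0.0292
finger_force: 60.0
t 11.5 pos [ 0.4775 -0.2525  0.1172] yaw_y 13.912787748638992 F [0.2201 0.2953 0.2235] w 0.029191019131036115 q [ 0.8746  0.2914 -0.5432  1.8002  0.1679  1.0957  0.5157]
d_mm [  1.4764   0.5474 -14.1566] lin [0.0004 0.0039 0.0354] lin after turn [0.0004 0.0039 0.0354] rot [ 0.0005  0.0012 -0.0145]
[-0.1188322   0.07565438 -0.00456797]
```

```bash
python3 -m inch '[{"linear":[0,0,0.004],"rot":[0,0,0.3],"grip":-1},{"linear":[0,0,0.002],"rot":[0,0,-0.3],"grip":-1},{"linear":[0,0,0],"rot":[0,0,0],"grip":-1}]'
python3 -m inch '[{"linear":[0,0,0.004],"rot":[0,0,0.3],"grip":-1},{"linear":[0,0,0.002],"rot":[0,0,-0.3],"grip":-1},{"linear":[0,0,0],"rot":[0,0,0],"grip":-1}]'
python3 -m inch '[{"linear":[0,0,0.004],"rot":[0,0,0.3],"grip":-1},{"linear":[0,0,0.002],"rot":[0,0,-0.3],"grip":-1},{"linear":[0,0,0],"rot":[0,0,0],"grip":-1}]'
```

```text
time_s: 11.75
eef_pos: [0.4774, -0.2526, 0.1148]
eef_rot: [0.0, 0.616, 0.788, -0.0]
force: [-0.8, -0.8, -1.4]
width: 0.0287
finger_force: 59.8
time_s: 12.0
eef_pos: [0.4774, -0.2525, 0.1124]
eef_rot: [-0.0, 0.616, 0.788, -0.0]
force: [-0.6, -0.9, -0.5]
width: 0.029
finger_force: 59.9
time_s: 12.25
eef_pos: [0.4773, -0.2526, 0.1101]
eef_rot: [-0.0, 0.616, 0.788, -0.0]
force: [-1.4, -1.4, -0.7]
width: 0.0291
finger_force: 59.9
```

No pin resistance felt, which is suspicious; look.

Run:
```python
from h import *
r=lambda a,x,y,w,h,k:cv2.resize(a[y:y+h,x:x+w,::-1],None,fx=k,fy=k,interpolation=cv2.INTER_CUBIC)
g=cam('side');np.savez('side2.npz',**g);cv2.imwrite('pics/s2.png',r(g['image'],345,150,80,60,10))
```

```text
(no output)
```

View pics/s2.png

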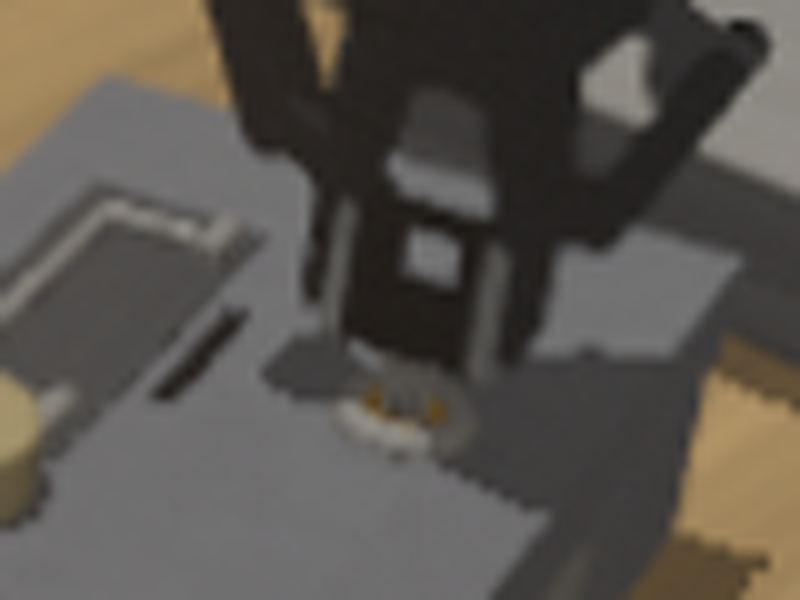

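The key is well in: the head bottom (405,350) is just above the ring (405,410), and the head hasn't slipped in the pads. Continue.

```bash
python3 -m inch '[{"linear":[0,0,0.004],"rot":[0,0,0.3],"grip":-1},{"linear":[0,0,0.003],"rot":[0,0,-0.3],"grip":-1},{"linear":[0,0,0],"rot":[0,0,0],"grip":-1}]'
python3 -m inch '[{"linear":[0,0,0.004],"rot":[0,0,0.3],"grip":-1},{"linear":[0,0,0.002],"rot":[0,0,-0.3],"grip":-1},{"linear":[0,0,0],"rot":[0,0,0],"grip":-1}]'
python3 -m inch '[{"linear":[0,0,0.003],"rot":[0,0,0.3],"grip":-1},{"linear":[0,0,0],"rot":[0,0,-0.3],"grip":-1},{"linear":[0,0,0],"rot":[0,0,0],"grip":-1}]'
python3 go.py .4775 -.2525 .103 14
```

```text
time_s: 12.55
eef_pos: [0.4773, -0.2527, 0.1074]
eef_rot: [-0.0, 0.616, 0.788, -0.0]
force: [-2.5, -1.3, 2.4]
width: 0.0297
finger_force: 60.2
time_s: 12.8
eef_pos: [0.4773, -0.2527, 0.1049]
eef_rot: [-0.0, 0.616, 0.787, -0.0]
force: [-1.5, -1.5, 0.6]
width: 0.0292
finger_force: 59.9
time_s: 13.05
eef_pos: [0.4774, -0.2528, 0.1046]
eef_rot: [0.0, 0.616, 0.787, -0.0]
force: [-5.4, -0.1, 11.7]
width: 0.0294
finger_force: 61.2
t 13.05 pos [ 0.4774 -0.2528  0.1046] yaw_y 13.891302104806106 F [-5.4239 -0.0525 11.654 ] w 0.02941444305257855 q [ 0.8708  0.3062 -0.5403  1.8119  0.1783  1.0717  0.5077]
d_mm [ 0.0903  0.2601 -1.5911] lin [0.0006 0.0004 0.004 ] lin after turn [0.0006 0.0004 0.004 ] rot [-0.0037  0.0056 -0.0181]
```

```bash
python3 -m inch '[{"linear":[0,-0.001,0.001],"rot":[0,0,0.4],"grip":-1},{"linear":[0,0,0],"rot":[0,0,-0.8],"grip":-1},{"linear":[0,0,0],"rot":[0,0,0.4],"grip":-1},{"linear":[0,0,0],"rot":[0,0,0],"grip":-1}]'
python3 -m inch '[{"linear":[0,0,0.0015],"rot":[0,0,0.4],"grip":-1},{"linear":[0,0,0],"rot":[0,0,-0.8],"grip":-1},{"linear":[0,0,0],"rot":[0,0,0.4],"grip":-1},{"linear":[0,0,0],"rot":[0,0,0],"grip":-1}]'
python3 go.py .4775 -.2525 .103 14
python3 - <<'E'
from h import *
r=lambda a,x,y,w,h,k:cv2.resize(a[y:y+h,x:x+w,::-1],None,fx=k,fy=k,interpolation=cv2.INTER_CUBIC)
g=cam('side');np.savez('side3.npz',**g);cv2.imwrite('pics/s3.png',r(g['image'],360,160,50,45,12))
E
```

```text
time_s: 13.38
eef_pos: [0.4774, -0.2528, 0.1045]
eef_rot: [0.0, 0.618, 0.786, -0.0]
force: [-5.3, 0.9, 13.4]
width: 0.0289
finger_force: 61.4
time_s: 13.72
eef_pos: [0.4776, -0.2527, 0.1045]
eef_rot: [0.001, 0.618, 0.786, -0.0]
force: [-7.1, 1.6, 17.8]
width: 0.0295
finger_force: 61.9
t 13.7167 pos [ 0.4776 -0.2527  0.1045] yaw_y 13.71017939498067 F [-7.1054  1.5983 17.7822] w 0.029505078033998502 q [ 0.8707  0.3059 -0.5401  1.8126  0.1782  1.07    0.5045]
d_mm [-0.1315  0.2297 -1.4513] lin [ 0.0006 -0.0002  0.0036] lin after turn [ 0.0006 -0.0002  0.0036] rot [ 0.0064  0.0114 -0.0483]
```

View pics/s3.png

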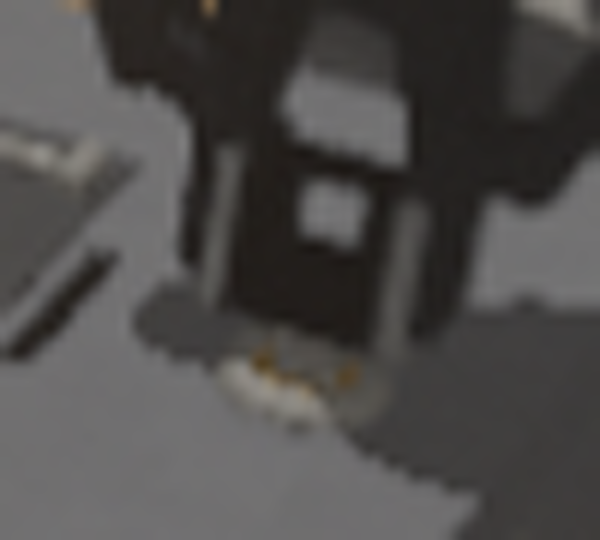

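Seated: z stays at 0.1045 under an 18 N push, exactly where the stop was predicted, and the head bottom (300,335) sits just above the ring. Ease the push, then turn in stages.

```bash
python3 -m inch '[{"linear":[0,-0.001,-0.0015],"rot":[0,0,0.7],"grip":-1},{"linear":[0,0,0],"rot":[0,0,0.7],"grip":-1},{"linear":[0,0,0],"rot":[0,0,0.7],"grip":-1},{"linear":[0,0,0],"rot":[0,0,0.7],"grip":-1},{"linear":[0,0,0],"rot":[0,0,0],"grip":-1}]'
python3 go.py .4775 -.2525 .1045 -84
python3 -c "
from h import *;print(status.get_obs()['ft_torque'])"
```

```text
time_s: 14.18
eef_pos: [0.4773, -0.2527, 0.1045]
eef_rot: [0.001, 0.727, 0.687, 0.0]
force: [-4.5, 1.4, 13.5]
width: 0.0288
finger_force: 61.3
t 14.1833 pos [ 0.4773 -0.2527  0.1045] yaw_y -3.2388240595464284 F [-4.5233  1.3692 13.5349] w 0.02883011461987997 q [ 0.8348  0.2981 -0.4972  1.8152  0.161   1.0668  0.2216]
d_mm [ 0.1521  0.1685 -0.0439] lin [0.0004 0.0004 0.0001] lin after turn [ 0.0004 -0.0004  0.0001] rot [ 0.0141 -0.0027 13.4602]
[ 0.33264905  1.13306765 -0.00835604]
```

```bash
python3 -m inch '[{"linear":[0,0,0],"rot":[0,0,0.8],"grip":-1},{"linear":[0,0,0],"rot":[0,0,0.8],"grip":-1},{"linear":[0,0,0],"rot":[0,0,0.8],"grip":-1},{"linear":[0,0,0],"rot":[0,0,0.8],"grip":-1},{"linear":[0,0,0],"rot":[0,0,0.8],"grip":-1},{"linear":[0,0,0],"rot":[0,0,0.8],"grip":-1},{"linear":[0,0,0],"rot":[0,0,0],"grip":-1}]'
python3 go.py .4775 -.2525 .1045 -84
python3 -c "
from h import *;print(status.get_obs()['ft_torque'])"
```

```text
time_s: 14.77
eef_pos: [0.4775, -0.2523, 0.1046]
eef_rot: [0.0, 0.875, 0.484, 0.001]
force: [-4.4, 1.9, 12.5]
width: 0.0292
finger_force: 61.2
t 14.7667 pos [ 0.4775 -0.2523  0.1046] yaw_y -32.061367570965764 F [-4.427   1.8858 12.5072] w 0.029150353378072962 q [ 0.7744  0.2879 -0.4271  1.8184  0.1348  1.0625 -0.2624]
d_mm [ 0.005  -0.1813 -0.0521] lin [-0.0004  0.0003  0.0001] lin after turn [-0.      0.0005  0.0001] rot [ 0.0097 -0.0097  8.6564]
[0.5608433  1.02938568 0.06522925]
```

```bash
python3 -m inch '[{"linear":[0,0,0],"rot":[0,0,0.8],"grip":-1},{"linear":[0,0,0],"rot":[0,0,0.8],"grip":-1},{"linear":[0,0,0],"rot":[0,0,0.8],"grip":-1},{"linear":[0,0,0],"rot":[0,0,0.8],"grip":-1},{"linear":[0,0,0],"rot":[0,0,0.8],"grip":-1},{"linear":[0,0,0],"rot":[0,0,0.8],"grip":-1},{"linear":[0,0,0],"rot":[0,0,0.8],"grip":-1},{"linear":[0,0,0],"rot":[0,0,0.8],"grip":-1},{"linear":[0,0,0],"rot":[0,0,0.8],"grip":-1},{"linear":[0,0,0],"rot":[0,0,0.8],"grip":-1},{"linear":[0,0,0],"rot":[0,0,0],"grip":-1}]'
python3 go.py .4775 -.2525 .1045 -84
python3 -c "
from h import *;print(status.get_obs()['ft_torque'])"
python3 -m inch '[{"linear":[0,0,0],"rot":[0,0,0.5],"grip":-1},{"linear":[0,0,0],"rot":[0,0,0],"grip":-1},{"linear":[0,0,0],"rot":[0,0,0],"grip":-1}]'
python3 go.py .4775 -.2525 .1045 -84
python3 -c "
from h import *;print(status.get_obs()['ft_torque'])"
```

```text
time_s: 15.68
eef_pos: [0.4778, -0.2523, 0.1046]
eef_rot: [0.0, 0.996, 0.087, 0.001]
force: [-2.6, 3.0, 11.3]
width: 0.0289
finger_force: 61.1
t 15.6833 pos [ 0.4778 -0.2523  0.1046] yaw_y -80.0501747632104 F [-2.6208  2.9677 11.2808] w 0.028941443990285223 q [ 0.6777  0.2748 -0.3153  1.8234  0.0963  1.0563 -1.071 ]
d_mm [-0.2954 -0.2053 -0.0852] lin [-0.0008  0.0004  0.0002] lin after turn [-0.0008  0.0004  0.0002] rot [ 0.0055 -0.0189  0.6583]
[0.51470618 0.71103847 0.1523744 ]
time_s: 15.93
eef_pos: [0.4778, -0.2523, 0.1046]
eef_rot: [0.0, 0.998, 0.063, 0.001]
force: [-2.6, 2.1, 11.6]
width: 0.0291
finger_force: 61.1
t 15.9333 pos [ 0.4778 -0.2523  0.1046] yaw_y -82.75943277512549 F [-2.6365  2.0576 11.6245] w 0.029093778431579693 q [ 0.6723  0.2743 -0.3091  1.8237  0.0943  1.056  -1.1167]
d_mm [-0.2638 -0.1951 -0.0502] lin [-0.0007  0.0004  0.0001] lin after turn [-0.0007  0.0004  0.0001] rot [ 0.0047 -0.0182  0.2068]
[0.55502776 0.71928472 0.06887341]
```

```bash
T='from h import *;print(status.get_obs()["ft_torque"][2],status.get_obs()["force"])'
python3 -m inch '[{"linear":[0,0,0],"rot":[0,0,0],"grip":-1}]' >/dev/null; python3 -c "$T"
python3 -m inch '[{"linear":[0,0,0],"rot":[0,0,0],"grip":-1}]' >/dev/null; python3 -c "$T"
python3 -m inch '[{"linear":[0,0,0],"rot":[0,0,0.5],"grip":-1},{"linear":[0,0,0],"rot":[0,0,0],"grip":-1}]' |sed -n 3p; python3 -c "$T"
python3 -m inch '[{"linear":[0,0,0],"rot":[0,0,0],"grip":-1}]' >/dev/null; python3 -c "$T"
python3 -m inch '[{"linear":[0,0,0],"rot":[0,0,0.5],"grip":-1},{"linear":[0,0,0],"rot":[0,0,0],"grip":-1}]' |sed -n 3p; python3 -c "$T"
python3 -m inch '[{"linear":[0,0,0],"rot":[0,0,0],"grip":-1}]' >/dev/null; python3 -c "$T"
python3 go.py .4775 -.2525 .1045 -90
python3 - <<'E'
from h import *
r=lambda a,x,y,w,h,k:cv2.resize(a[y:y+h,x:x+w,::-1],None,fx=k,fy=k,interpolation=cv2.INTER_CUBIC)
g=cam('side');cv2.imwrite('pics/s4.png',r(g['image'],360,155,50,45,12))
E
```

```text
0.10996557028036638 [-2.55002461  2.11867001 10.79783886]
0.12110446432888938 [-1.94450084  2.09695021 12.04021982]
eef_rot: [0.0, 0.999, 0.036, 0.001]
0.13158279792827035 [-2.89274603  2.19992029 11.09322045]
0.15468688787202609 [-2.43035614  2.20745475 11.25721847]
eef_rot: [0.0, 1.0, 0.009, 0.001]
0.21660855607418403 [-3.1370376   1.59631016 11.31784737]
0.23068723023859453 [-3.17165039  1.2409738  11.5727465 ]
t 16.6 pos [ 0.4778 -0.2523  0.1046] yaw_y -88.75035304575336 F [-3.1717  1.241  11.5727] w 0.02867707482887285 q [ 0.6606  0.2729 -0.2956  1.8243  0.0899  1.0554 -1.2179]
d_mm [-0.2605 -0.1884 -0.0503] lin [-0.0007  0.0005  0.0001] lin after turn [-0.0007  0.0005  0.0001] rot [ 0.0032 -0.0185  0.2083]
```

View pics/s4.png

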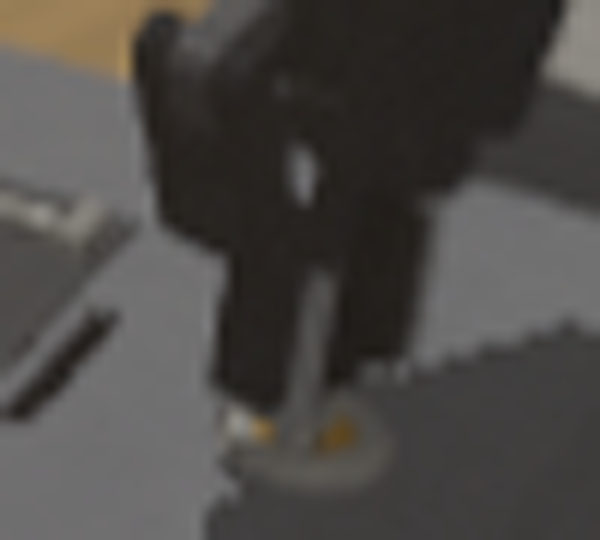

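The hand has turned about 103° and the key with it. The torque is 0.23 N m, above the spring's 0.15 at the stop, so the plug is against its stop with the key still gripped and seated.

```bash
python3 -m inch '[{"linear":[0,0,0],"rot":[0,0,0],"grip":-1},{"linear":[0,0,0],"rot":[0,0,0],"grip":-1},{"linear":[0,0,0],"rot":[0,0,0],"grip":-1}]'; python3 -c '
from h import *;print(status.get_obs()["ft_torque"]);print(job.finish_job())'
```

```text
time_s: 16.9
eef_pos: [0.4778, -0.2523, 0.1046]
eef_rot: [0.0, 1.0, 0.011, 0.001]
force: [-3.2, 1.8, 10.4]
width: 0.029
finger_force: 61.1
[0.54607628 0.66707467 0.19747589]
the job is handed in; nothing more can be done
None
```

The cash-box key is fully home and held, still gripped, a quarter turn clockwise against the lock's stop (inferred from the rise in wrist torque); only that key was touched, and the job was handed in at about 17 s.

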